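Pass the green-lidded specimen pot through the bench sorter

TASK

Stand the specimen pot with the green lid in the loading bay of the sorter lane that leads to the green tray and let go of it. Then, with closed fingers, push the black-knobbed jog lever over towards the green tray's end until you feel it firmly against its stop, without forcing it, and hold it there for a good second, so that the pot is driven through the sprung flap into the green tray; let the lever come back to centre and the flap close. Do not touch the pot once it is in the tray, and leave the orange-lidded pot and the other things on the bench alone.

Things in the scene. Friction and masses are not known exactly. Their poses are not given: they have to be found in the camera images.
- sorter: grey bench sorter fixed to the table, 240 x 336 mm; origin on the table under the middle of its two lanes, z up. Lanes run along its y axis, side by side, 48 mm wide, centre lines at x = -28 mm (lane 1, feeds to +y) and +28 mm (lane 2, feeds to -y); floor 30 mm above the table, walls 8 mm high. The lever stands on a white housing at x = 105..165, y = -60..60 mm, top 60 mm above the table
- bay_1 (a point): centre of lane 1's loading bay, on the lane floor (sorter x = -28, y = 0, 30 mm above the table), axes as the sorter's. A blue pusher, face at y = -26 mm, 26 mm high, drives what stands here to +y through the flap. To clear pusher and flap, stand the pot within 5 mm of this point
- bay_2 (a point): centre of lane 2's loading bay (sorter x = +28, y = 0), the mirror of bay_1: pusher face at y = +26 mm, drives what stands here to -y
- tray_green: green landing tray, flat plate 46 x 108 x 7 mm at the end of one lane: either lane 1 (sorter y = +44..+152 mm) or lane 2 (y = -44..-152 mm); top 29 mm above the table; origin at the centre of its underside, long side along its y axis, axes as the sorter's
- tray_orange: the like orange landing tray at the end of the other lane
- knob (a point): centre of the black ball knob (28 mm across) of the jog lever, 180 mm above the table when upright, 120 mm above the pivot (pivot at sorter x = 135 mm, y = 0, 60 mm above the table) and sinking 27 mm by 0.68 rad; stick 10 mm thick. Push here with shut fingers, at or up to 40 mm below knob height: a grip would count as force on the lever
- lever (a joint): tilt of the jog lever, rad: 0 upright, positive towards the sorter's +y. Spring-centred (2 N at the knob at full tilt, up to 3 N more when moving a pot); moves both pushers the same way, 190 mm per rad. Hidden stops end the travel between 0.46 and 0.68 rad, different each time and side, only felt. Firm: push with 10 to 18 N at the stop for a second; over 25 N bends the linkage
- flap_1 (a joint): lane 1's yellow one-way flap, 44 x 25 mm, hung from a steel cross bar 94 mm above the table at sorter y = +32 mm (the bar spans both lanes): 0 hanging shut, grows to 1.4 as it swings to +y; cannot swing the other way; light spring
- flap_2 (a joint): lane 2's flap at y = -32 mm, likewise: grows as it swings to -y
- pot_green_mid (a point): centre of the white specimen pot with the green lid, a plain cylinder 42 mm across and 50 mm high, about 110 g, standing upright on the table; point half-way up, z along its axis
- pot_orange_mid (a point): centre (half-way up) of the like pot with the orange lid, to be left alone
- spray: yellow spray bottle with black head, 88 mm across, 178 mm high, origin at its foot; leave alone
- bluebottle: small blue bottle, 44 mm across, 120 mm high, origin at its foot; leave alone
There are look-alikes about, which are no part of the job. Leave any turquoise or yellow look-alike of the part that bears pot_green_mid alone.

How it is judged:
By the outcome, as a careful person would: the job done as asked, in the order asked, and still so for the second after the job is handed in, with the robot touching nothing.
It also fails if it takes over 64 s, if anything falls off the work surface, if the arm or the gripper's body presses on something with over 40 N, if the wrist force passes 120 N, or if a joint passes its speed limit or range.

ROBOT

A 6-joint arm with a two-finger parallel gripper is mounted at the origin on the work surface. World frame = base frame: x ahead of the robot, y to its left, z up, the work surface at z = 0. Lengths are in m, angles in degrees, forces in N, time in s.
With the tool pointing down it reaches from about 0.4 to 0.825 m from the base axis. Payload 7 kg.
Tool frame: the origin (TCP) lies at the very end of the fingers, on their centre line; the grasp point (between the pads) lies 19 mm behind it; x points along the fingers, z is the direction in which the jaws open and shut, and the axes are right-handed (so a half turn about x gives the same grasp; the last joint's range is limited). The gripper opens to 88 mm and grips with 3 to 60 N. Pads are 19 mm wide; open, the fingers measure 130 mm over their backs; the gripper's body (78 mm by 193 mm) begins 47 mm behind the grasp point.
Start: joints at [92.997, 20.546, 0.682, 0, -70.136, -16.507], TCP at [0.158, 0.656, 0.227] pointing down, gripper open.
Joint ranges: [-176.03, 176.03], [-82.01, 121.73], [-58.28, 71.71], [-173.87, 95.51], [-174.79, -0.11], [-173.66, 173.66]. Speed limits (degrees/s): [136.94, 136.94, 172.46, 180, 180, 180].

INTERFACE

Orientations are given as [roll, pitch, yaw] about the fixed x, y, z axes, in that order (R = Rz(yaw) Ry(pitch) Rx(roll)).
In Python, from plant import sensors, cams, workorder gives the robot as it stands. The module is installed in compiled form; this text tells all that it offers.
- The arm moves only by the shell command python3 -m handwheel 'ROWS' [OPENING] [FORCE]. ROWS is JSON, one flat list of numbers, 4 for each row, row after row: the shift along the tool's x, y, z in cm, then the turn about the tool's x in degrees. A call has exactly 10 rows; each row is the pose to reach, as a shift and turn from the pose commanded when the call began, along the tool's axes at that moment; what a row does not reach only later rows make up. A row lasts 1/8 s, in which the tool goes at most 62.5 mm and 10.7 degrees, less where a joint would pass 70% of its speed; a pose out of reach is approached as far as the arm can. A call with a gripper value outside its range is refused whole. OPENING is the finger opening in cm, from 0 to 8.76, set as the call begins (- or left out, the last holds). The fingers move at their own pace and stop on an object; FORCE is the grip in N (left out, the last holds). Time passes only in rows, so rows that repeat a pose let the fingers close, or fill a call up. It gives the time, the measured TCP pose, the force and the opening at its end, in the units of the state.
- sensors.get_state(): the state, without advancing time (a new reading comes with each control period).
- cams.capture(name): name is "side" or "top"; returns a dict with "image" (400x640x3 uint8, red, green, blue), "fov_y" (degrees; the focal length in pixels is half the picture's height over the tangent of half this angle, whatever the lens; pixels are square), "cx", "cy" (the principal point, pixels), "xyz" and "rotation" of the camera in the world. Camera axes: x right, y down, z forward; pixel columns grow to the right and rows downward; lengths in m; the calibration is good to about 2 mm. A picture is of the moment at which its call begins. There is no depth.
- workorder.close_job(): hands the job in, once; it reports no verdict.
The state is a dict: "time_s": time; "joints": joint angles; "qd": joint speeds; "joint_torque": joint torques, N m; "tcp_pos": TCP position; "eef_rot": TCP orientation; "contact_force": force on the tool from outside, world axes, zero at the start; "moment": the same for the moment, N m; "gripper_width": finger opening in m.
Only numpy, scipy, OpenCV 4.12 (cv2) and the standard library are available. Lean on these libraries where they do the work, as an engineer would, in place of code of your own. Each camera call takes 0.05 s, during which the arm holds its last target.

## Working session

There is one attempt and no reset: what is moved stays moved. The work goes in short steps, Python scripts to look and compute and a shell command to move; the robot and the scene stay as the last step left them, time stands still between calls to the robot, and variables do not carry over. Pictures are saved under pics/ and viewed, and the job is handed in when it is done.

```bash
mkdir -p pics; ls; python3 - <<'E'
from plant import sensors,cams
import cv2
print(sensors.get_state())
for n in("side","top"):
    c=cams.capture(n); cv2.imwrite(f"pics/{n}0.png",c["image"][:,:,::-1]); print({k:v for k,v in c.items() if k!="image"})
E
```

```text
pics
{'time_s': 0.0, 'joints': array([ 9.29981224e+01,  2.05911108e+01,  6.33502229e-01, -1.90622676e-02,
       -7.01365680e+01, -1.65067341e+01]), 'qd': array([ 0.0057964 , -0.01001515, -0.01617484, -0.05959009,  0.08400972,
        0.13594304]), 'joint_torque': array([ 5.11237213e-04, -5.82718277e+01,  2.93062645e+01,  6.99768305e+00,
        7.06877807e-03, -1.49211683e-04]), 'tcp_pos': array([0.15759504, 0.65583651, 0.22562762]), 'eef_rot': array([  5.73481895,  89.90413313, -97.78028445]), 'contact_force': array([ 0.79235669,  0.21135892, -0.32031066]), 'moment': array([-0.01452396, -0.00191735,  0.01115425]), 'gripper_width': 0.08735291846042256}
{'fov_y': 42.88464913023973, 'cx': 318.9774084898469, 'cy': 206.27342166649572, 'xyz': array([-0.04362101, -0.5339967 ,  1.01986533]), 'rotation': array([-137.85510928,   -0.25940167,  -45.17336467])}
{'fov_y': 52.62419973183878, 'cx': 322.7970454471567, 'cy': 198.45058995537178, 'xyz': array([0.32851942, 0.04695445, 1.23024747]), 'rotation': array([-169.13289146,    0.51347448,  -89.87636382])}
```

View pics/side0.png

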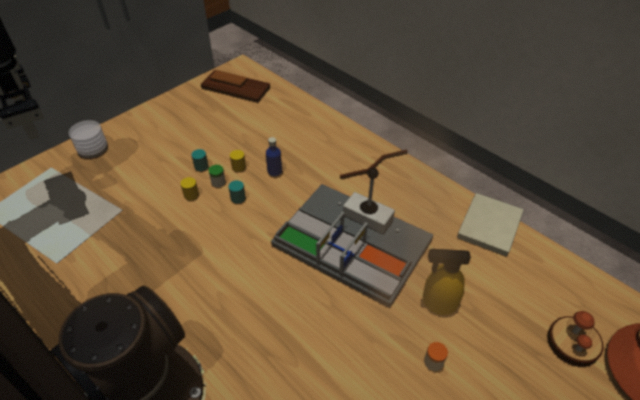

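View pics/top0.png

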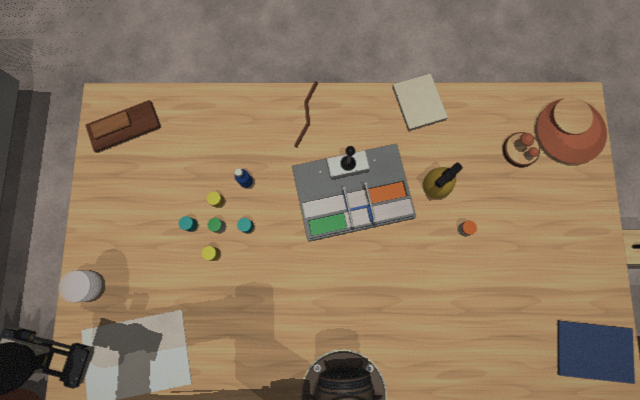

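```bash
cat > h.py <<'E'
import numpy as np,cv2
from scipy.spatial.transform import Rotation as R
from scipy.optimize import least_squares
from plant import cams,sensors
def par(c):
    f=200/np.tan(np.radians(c["fov_y"])/2)
    return f,c["cx"],c["cy"],np.array(c["xyz"]),R.from_euler('xyz',c["rotation"],degrees=True).as_matrix()
def proj(c,P):
    f,cx,cy,t,M=par(c); q=(np.atleast_2d(P)-t)@M
    return np.c_[f*q[:,0]/q[:,2]+cx,f*q[:,1]/q[:,2]+cy]
def onz(c,uv,z):
    f,cx,cy,t,M=par(c); d=M@np.array([(uv[0]-cx)/f,(uv[1]-cy)/f,1]); return t+d*(z-t[2])/d[2]
def crop(c,name,x0,y0,x1,y1,s):
    cv2.imwrite(name,cv2.resize(c["image"][y0:y1,x0:x1,::-1],None,fx=s,fy=s,interpolation=cv2.INTER_CUBIC))
E
python3 - <<'E'
from h import *
T=cams.capture("top");S=cams.capture("side")
crop(T,"pics/t1.png",285,135,425,245,5.5)
crop(S,"pics/s1.png",265,145,440,305,4.5)
a=cv2.resize(T["image"][185:265,175:265,::-1],None,fx=4.4,fy=4.4,interpolation=2);b=cv2.resize(S["image"][140:220,170:260,::-1],None,fx=4.4,fy=4.4,interpolation=2)
cv2.imwrite("pics/pots.png",np.hstack([a,b]))
p=sensors.get_state()["tcp_pos"]; print(proj(T,p),proj(S,p))
print("pot",onz(T,(215,225),.05),onz(S,(217,170),.05))
for uv in[(292,164),(397,145),(414,219),(308,240)]: print(onz(T,uv,.0))
E
```

```text
[[ 69.74352732 348.86869061]] [[ 30.31736264 125.57785602]]
pot [0.47541965 0.37495975 0.05      ] [0.47919684 0.37375457 0.05      ]
[0.67517849 0.15577774 0.        ]
[ 0.73745663 -0.17656334  0.        ]
[ 0.50074709 -0.22085586  0.        ]
[0.4361077 0.103175  0.       ]
```

View pics/t1.png

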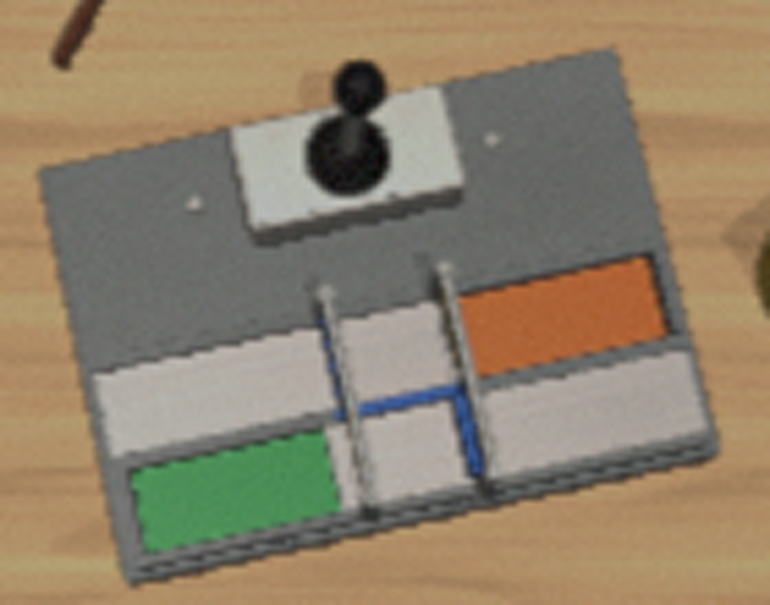

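View pics/s1.png

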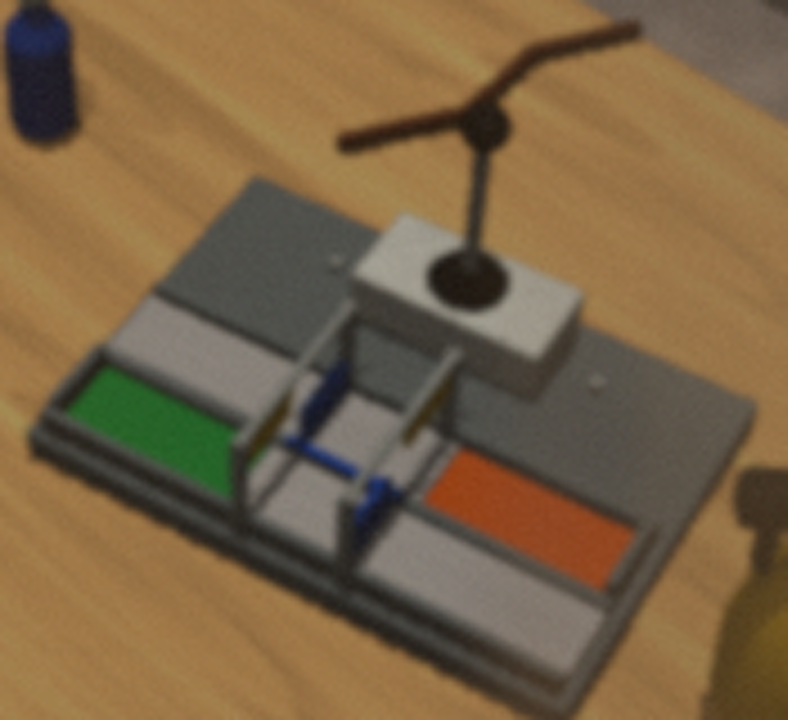

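View pics/pots.png

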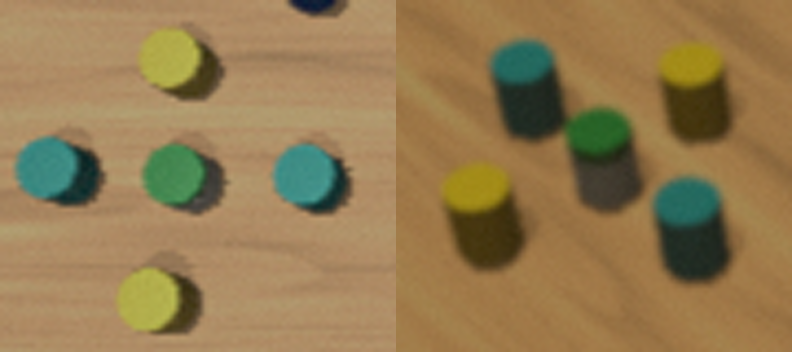

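```bash
cat > fit.py <<'E'
from h import *
T=cams.capture("top");S=cams.capture("side")
O=[];
def add(c,o,s,pts):
    for (u,v,x,y,z) in pts: O.append((c,u/s+o[0]-.5+.5/s,v/s+o[1]-.5+.5/s,x/1e3,y/1e3,z/1e3))
add(T,(285,135),5.5,[(232,128,165,60,60),(440,85,165,-60,60),(462,185,105,-60,60),(252,230,105,60,60),
(130,470,-5,152,29),(322,428,-5,44,29),(342,512,-51,44,29),(148,552,-51,152,29),(455,297,51,-44,29),(650,255,51,-152,29),(670,335,5,-152,29),(475,375,5,-44,29),(358,87,135,0,180)])
add(S,(265,145),4.5,[(405,213,165,60,60),(582,295,165,-60,60),(535,362,105,-60,60),(355,275,105,60,60),(465,450,51,-44,29),(637,530,51,-152,29),(600,590,5,-152,29),(425,497,5,-44,29),(485,127,135,0,180)])
def W(p,P):
    c,s=np.cos(p[2]),np.sin(p[2]);P=np.atleast_2d(P);return np.c_[p[0]+c*P[:,0]-s*P[:,1],p[1]+s*P[:,0]+c*P[:,1],P[:,2]]
def res(p,sel=None): return np.concatenate([(proj(o[0],W(p,o[3:]))[0]-o[1:3]) for o in O if sel is None or o[0] is sel])
for sel in(None,T,S):
    r=least_squares(res,[.58,-.02,.17],args=(sel,),loss='soft_l1');print(r.x[:2],np.degrees(r.x[2]));
    if sel is None: p=r.x; print(np.round(res(p).reshape(-1,2),1).tolist())
print("bay1",W(p,[-.028,0,.03]),"knob",W(p,[.135,0,.18]),"pivot",W(p,[.135,0,.06]))
# pots via hue
for c in(T,S):
    h=cv2.cvtColor(c["image"],cv2.COLOR_RGB2HSV)
    m=((h[...,0]>52)&(h[...,0]<76)&(h[...,1]>110)&(h[...,2]>50)).astype(np.uint8)
    n,l,st,ce=cv2.connectedComponentsWithStats(m)
    for i in range(1,n):
        if st[i,4]>40: print(st[i],ce[i])
E
python3 fit.py
```

```text
[ 0.5305659  -0.04549288] 12.520262397705952
[[-0.9, -0.4], [0.2, -0.9], [0.9, -0.3], [-0.1, -0.0], [-0.0, 0.2], [0.2, 0.1], [0.0, -0.3], [-0.1, 0.2], [0.2, -0.1], [-0.8, 0.0], [-0.6, -0.0], [0.1, 0.3], [0.2, 0.0], [-0.7, -1.0], [1.2, -0.8], [0.7, -0.4], [-1.2, -0.5], [-0.9, -0.4], [0.7, 1.1], [0.3, 1.4], [-1.2, 2.0], [0.2, 0.5]]
[ 0.53033041 -0.04555103] 12.465693243193963
[ 0.53121348 -0.04514455] 12.530013011289824
bay1 [[ 0.50323176 -0.05156286  0.03      ]] knob [[ 0.66235552 -0.01622693  0.18      ]] pivot [[ 0.66235552 -0.01622693  0.06      ]]
[309 214  37  21 499] [327.33066132 223.66533066]
[208 218  14  13 134] [214.5        224.26865672]
[209 166  13   9  94] [215.40425532 169.93617021]
[280 227  37  28 494] [299.62955466 239.26923077]
```

```bash
python3 - <<'E'
from h import *
T=cams.capture("top");S=cams.capture("side")
pt=onz(T,(214.5,224.3),.05);ps=onz(S,(215.9,169.2),.05);print(pt,ps)
for n,u in dict(yel1=(214.5,198.5),yel2=(208.7,253),tq1=(187,223),tq2=(244.5,225)).items(): print(n,onz(T,u,.05))
print("blueb",onz(T,(240,173),.12),onz(S,(272,140),.12)); print("spray head",onz(T,(448,175),.17))
s=sensors.get_state();M=R.from_euler('xyz',s["eef_rot"],degrees=True).as_matrix();print(s["tcp_pos"],"\n",M.round(3))
print("yaw z",np.degrees(np.arctan2(M[1,2],M[0,2])))
for tgt in(45,12.5,-135,-167.5):
  print(tgt)
p=(pt+ps)/2
for z in(.12,.016): print(M.T@(np.r_[p[:2],z]-s["tcp_pos"])*100)
E
```

```text
[0.47748935 0.37654346 0.05      ] [0.47900519 0.3784172  0.05      ]
yel1 [0.55479143 0.38062241 0.05      ]
yel2 [0.39364375 0.38900374 0.05      ]
tq1 [0.48125872 0.45796728 0.05      ]
tq2 [0.47551005 0.28802696 0.05      ]
blueb [0.61500776 0.2922483  0.12      ] [0.61821755 0.29692938 0.12      ]
spray head [ 0.59647026 -0.27999603  0.17      ]
[0.15768262 0.65623063 0.22640105] 
 [[-0.     0.972 -0.234]
 [-0.    -0.234 -0.972]
 [-1.     0.     0.   ]]
yaw z -103.50886761412808
45
12.5
-135
-167.5
[10.64642976 37.68081928 19.61263604]
[21.04642936 37.68056902 19.60976299]
```

Candidates (top image): green lid on white body (215,225); turquoise pots (187,223) and (245,225); yellow pots (215,198) and (209,253); the orange pot is at (469,228). The close crop shows only (215,225) with a green lid on a white body, so that is my choice. The green tray lies at lane 1's +y end, so I need bay_1 and a lever push towards +y.

```bash
python3 -m handwheel '[0.3,1.2,0.6,1, 1.2,4.5,2.3,4, 2.4,9,4.7,8, 3.8,14,7.3,12, 5.4,19,9.9,16, 7,24,12.5,20, 8.4,29,15.1,24, 9.6,33.5,17.4,28, 10.3,36.6,19,30.5, 10.6,37.7,19.6,31.5]' 6.0 20
python3 - <<'E'
from h import *
s=sensors.get_state();M=R.from_euler('xyz',s["eef_rot"],degrees=True).as_matrix();print(s["tcp_pos"],s["joints"].round(1),"yaw z",np.degrees(np.arctan2(M[1,2],M[0,2])))
print(M.T@(np.array([.4782,.3775,.016])-s["tcp_pos"])*100)
T=cams.capture("top");S=cams.capture("side")
a=cv2.resize(T["image"][175:275,165:275,::-1],None,fx=3.6,fy=3.6,interpolation=2);b=cv2.resize(S["image"][110:210,160:270,::-1],None,fx=3.6,fy=3.6,interpolation=2)
cv2.imwrite("pics/g1.png",np.hstack([a,b]))
E
```

```text
time_s: 1.65
tcp_pos: [0.4797, 0.3752, 0.1199]
eef_rot: [10.8, 89.9, -124.4]
contact_force: [-0.6, 0.2, 0.5]
gripper_width: 0.06
[0.47970037 0.3751659  0.11993837] [ 56.4  19.4 -15.9  -0.  -54.7 -11.6] yaw z -135.24015265631124
[10.39372062 -0.27339105 -0.0683146 ]
```

View pics/g1.png

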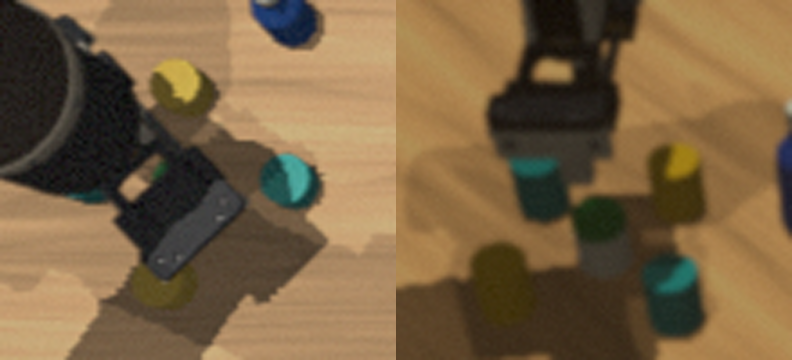

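```bash
python3 -m handwheel '[0.6,-0.1,0,0, 1.8,-0.2,0,0, 3.2,-0.25,-0.05,0, 4.6,-0.25,-0.05,0, 6,-0.25,-0.05,0, 7.4,-0.25,-0.05,0, 8.7,-0.25,-0.05,0, 9.7,-0.25,-0.05,0, 10.3,-0.25,-0.05,0, 10.4,-0.25,-0.05,0]'
python3 -m handwheel '[0,0,0,0, 0,0,0,0, 0,0,0,0, 0,0,0,0, 0,0,0,0, 0,0,0,0, 0,0,0,0, 0,0,0,0, 0,0,0,0, 0,0,0,0]' 3.5 15
python3 - <<'E'
from h import *
s=sensors.get_state();print(s["gripper_width"],s["tcp_pos"])
T=cams.capture("top");S=cams.capture("side")
a=cv2.resize(T["image"][175:275,165:275,::-1],None,fx=3.6,fy=3.6,interpolation=2);b=cv2.resize(S["image"][110:210,160:270,::-1],None,fx=3.6,fy=3.6,interpolation=2)
cv2.imwrite("pics/g2.png",np.hstack([a,b]))
E
```

```text
time_s: 3.0
tcp_pos: [0.4771, 0.3797, 0.0163]
eef_rot: [19.5, 90.0, -115.6]
contact_force: [0.2, 1.3, -0.2]
gripper_width: 0.0601
time_s: 4.25
tcp_pos: [0.4773, 0.3801, 0.017]
eef_rot: [-177.8, 90.0, 47.2]
contact_force: [0.5, -0.2, 5.0]
gripper_width: 0.0412
0.04121489386607249 [0.4772976  0.38005506 0.01696024]
```

View pics/g2.png

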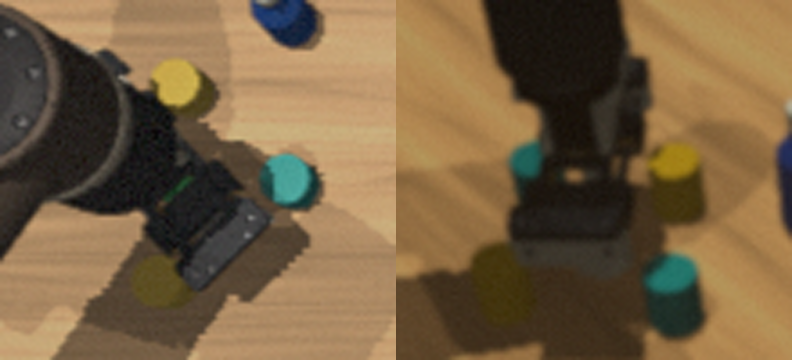

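```bash
python3 -m handwheel '[-0.4,0,0,0, -1.6,0,0,0, -3.4,0,0,0, -5.6,0,0,0, -8,0,0,0, -10.6,0,0,0, -13,0,0,0, -15,0,0,0, -16.5,0,0,0, -17,0,0,0]'
python3 - <<'E'
from h import *
s=sensors.get_state();M=R.from_euler('xyz',s["eef_rot"],degrees=True).as_matrix();y=np.degrees(np.arctan2(M[1,2],M[0,2]));print(s["gripper_width"],s["tcp_pos"],y+167.5,s["joints"].round(1))
print(M.T@(np.array([.5032,-.0516,.19])-s["tcp_pos"])*100)
E
```

```text
time_s: 5.6
tcp_pos: [0.4772, 0.38, 0.1877]
eef_rot: [-166.7, 89.9, 58.3]
contact_force: [-0.8, 0.0, -1.3]
gripper_width: 0.0411
0.0411086564419758 [0.47720404 0.37997834 0.18767135] 32.48796204665342 [ 56.9  16.  -11.1  -0.  -62.8 -11.9]
[-0.28247713 32.36132464 28.67186191]
```

```bash
python3 -m handwheel '[0,1,0.9,1, 0,3.8,3.4,4, 0,7.7,6.8,8, 0,11.9,10.5,12, -0.1,16.2,14.3,16, -0.1,20.5,18.1,20.5, -0.2,24.7,21.9,25, -0.3,28.5,25.3,28.5, -0.3,31.4,27.8,31.5, -0.3,32.4,28.7,32.5]'
python3 - <<'E'
from h import *
s=sensors.get_state();M=R.from_euler('xyz',s["eef_rot"],degrees=True).as_matrix();y=np.degrees(np.arctan2(M[1,2],M[0,2]));print(s["gripper_width"],s["tcp_pos"],y+167.5,s["joints"].round(1))
print(M.T@(np.array([.5032,-.0516,.14])-s["tcp_pos"])*100)
T=cams.capture("top");S=cams.capture("side")
crop(T,"pics/b1t.png",285,135,425,245,5.5)
crop(S,"pics/b1s.png",265,105,440,265,4.5)
for c in(T,S): print(proj(c,s["tcp_pos"]))
E
```

```text
time_s: 6.85
tcp_pos: [0.502, -0.0547, 0.1887]
eef_rot: [-2.8, 89.9, -170.5]
contact_force: [-0.2, 0.1, -1.3]
gripper_width: 0.0412
0.04122861744655863 [ 0.50196799 -0.05466447  0.18868732] -0.24815930890358118 [ 16.1   6.2 -23.5  -0.  -60.3  -3.8]
[ 4.86841939 -0.27290439 -0.19405932]
[[365.49091813 208.4466793 ]]
[[337.86053369 215.69503868]]
```

View pics/b1s.png

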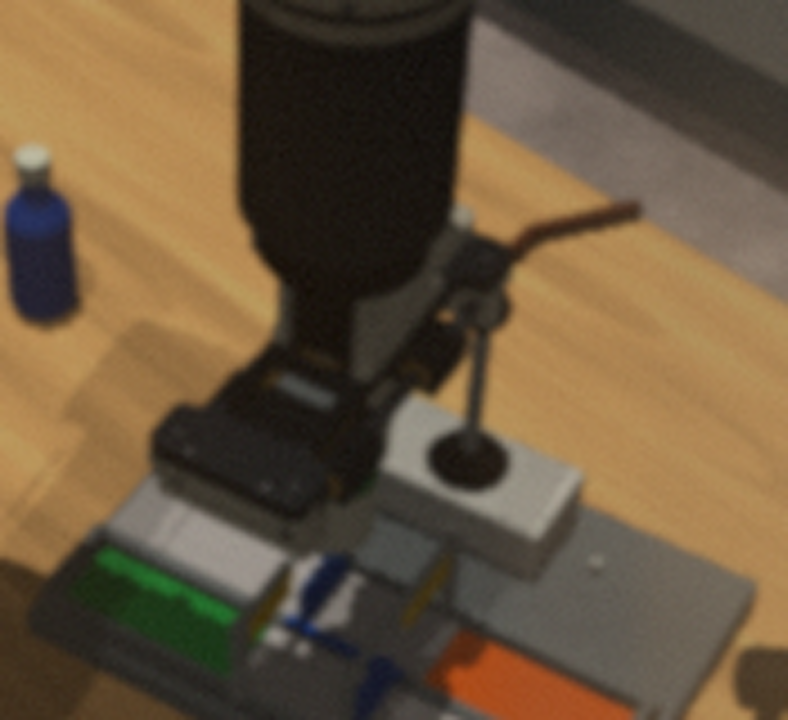

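View pics/b1t.png

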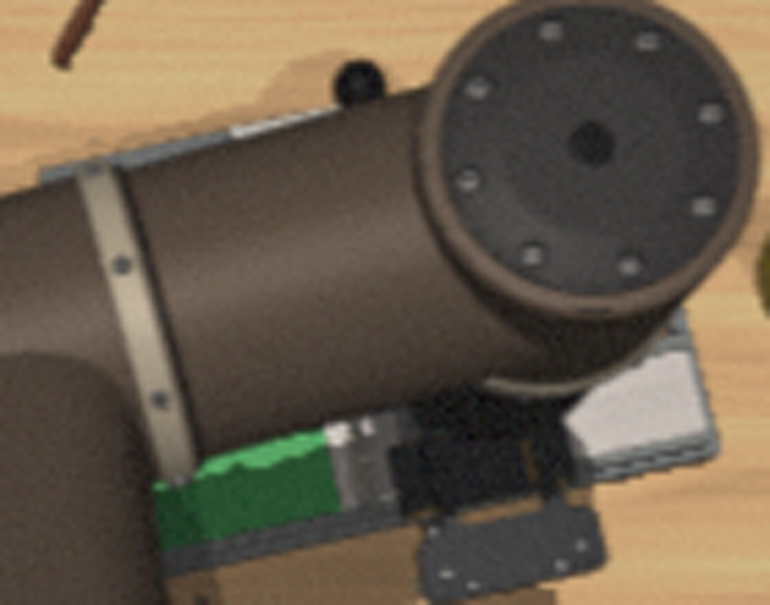

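```bash
python3 -m handwheel '[0,-0.1,-0.1,3, 0,-0.2,-0.2,9, 0,-0.27,-0.2,16, 0,-0.27,-0.2,24, 0,-0.27,-0.2,32, 0,-0.27,-0.2,40, 0,-0.27,-0.2,47, 0,-0.27,-0.2,53, 0,-0.27,-0.2,57, 0,-0.27,-0.2,57]'
python3 - <<'E'
from h import *
s=sensors.get_state();M=R.from_euler('xyz',s["eef_rot"],degrees=True).as_matrix();y=np.degrees(np.arctan2(M[1,2],M[0,2]));print(s["gripper_width"],s["tcp_pos"],y,s["joints"].round(1),"\n",M.round(2))
S=cams.capture("side")
crop(S,"pics/b2s.png",295,150,395,250,6)
print(proj(S,s["tcp_pos"]),proj(S,s["tcp_pos"]+[0,0,.0335]),proj(S,s["tcp_pos"]-[0,0,.0165]))
E
```

```text
time_s: 8.2
tcp_pos: [0.5042, -0.0484, 0.1892]
eef_rot: [44.1, 90.0, 179.7]
contact_force: [0.3, 0.1, -0.4]
gripper_width: 0.0414
0.04135691434698669 [ 0.50424825 -0.04837507  0.18920761] 135.59475448396245 [ 16.8   6.3 -23.3  -0.  -60.4 -61.2] 
 [[-0.   -0.7  -0.71]
 [ 0.   -0.71  0.7 ]
 [-1.    0.    0.  ]]
[[336.48595427 213.43432842]] [[336.95941837 203.01594744]] [[336.26048333 218.39572276]]
```

View pics/b2s.png

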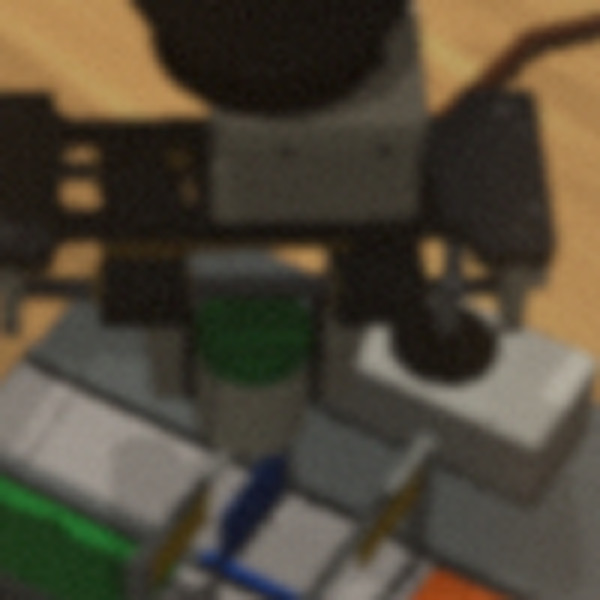

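```bash
python3 - <<'E'
from h import *
S=cams.capture("side");s=sensors.get_state();p=s["tcp_pos"];print(p)
a=np.linspace(0,2*np.pi,100)
for d in(-4,-2,0,2,4):
    o=np.array([-.7,-.71,0])*d/1e3
    v=[]
    for h in(-.0165,.0335):
        q=(proj(S,p+o+np.c_[.021*np.cos(a),.021*np.sin(a),0*a+h])-[295,150])*6; v+= [q.min(0).round(),q.max(0).round()]
    print(d,v)
E
```

```text
[ 0.50438851 -0.04861078  0.18937516]
-4 [array([191., 359.]), array([305., 446.]), array([193., 267.]), array([311., 354.])]
-2 [array([191., 363.]), array([305., 450.]), array([193., 271.]), array([312., 358.])]
0 [array([191., 367.]), array([306., 454.]), array([193., 275.]), array([312., 362.])]
2 [array([191., 371.]), array([306., 458.]), array([193., 279.]), array([312., 366.])]
4 [array([191., 375.]), array([306., 463.]), array([193., 283.]), array([312., 371.])]
```

```bash
python3 -m handwheel '[0,0.1,0,-4, 0,0.2,-0.06,-12, 0,0.24,-0.06,-21, 0,0.24,-0.06,-30, 0.5,0.24,-0.06,-39, 1.5,0.24,-0.06,-48, 3,0.24,-0.06,-54, 4.2,0.24,-0.06,-57, 5,0.24,-0.06,-57, 5,0.24,-0.06,-57]'
python3 - <<'E'
from h import *
for i in range(3):
    cams.capture("side");s=sensors.get_state();M=R.from_euler('xyz',s["eef_rot"],degrees=True).as_matrix();y=np.degrees(np.arctan2(M[1,2],M[0,2]));print(s["gripper_width"],s["tcp_pos"],y+167.5,s["contact_force"])
    print(M.T@(np.array([.5030,-.0506,.0475])-s["tcp_pos"])*100)
S=cams.capture("side");crop(S,"pics/b3s.png",285,160,405,280,5)
E
```

```text
time_s: 9.55
tcp_pos: [0.5029, -0.0513, 0.1391]
eef_rot: [1.0, 89.9, -166.6]
contact_force: [0.3, 0.3, -0.6]
gripper_width: 0.0414
0.041581800475325184 [ 0.50333027 -0.05128419  0.1396106 ] -0.030130792299104314 [ 0.45651345 -0.01609585 -0.44388203]
[ 9.21105173 -0.0755147   0.01503661]
0.04117884938114069 [ 0.50352893 -0.05127827  0.13988972] -0.025840618109981506 [ 0.50989402 -0.1828966  -1.26615233]
[ 9.23894696 -0.07889821  0.04034364]
0.04136802665079336 [ 0.5036327  -0.0512667   0.14006111] -0.021229472580131414 [ 0.18128204 -0.68761401 -1.39212753]
[ 9.25606116 -0.07987883  0.05467728]
```

View pics/b3s.png

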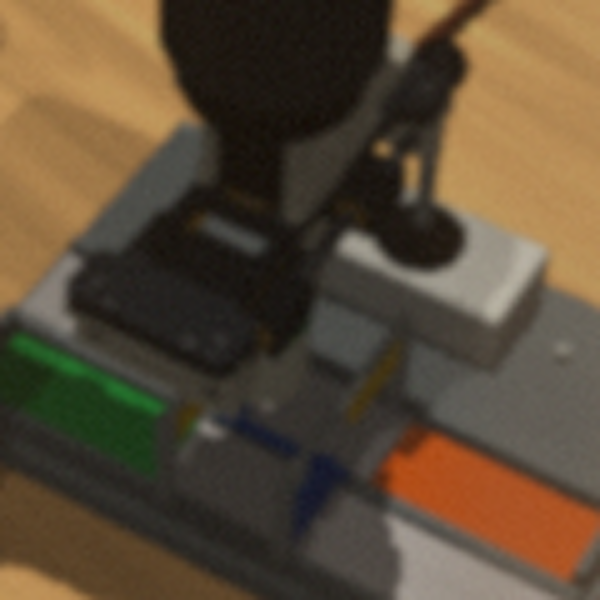

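```bash
python3 -m handwheel '[0.8,-0.08,0.04,0, 2,-0.08,0.04,0, 3.4,-0.08,0.04,0, 4.8,-0.08,0.04,0, 6.1,-0.08,0.04,0, 7.2,-0.08,0.04,0, 8.1,-0.08,0.04,0, 8.6,-0.08,0.04,0, 8.9,-0.08,0.04,0, 8.9,-0.08,0.04,0]'
python3 - <<'E'
from h import *
for i in range(2):
    S=cams.capture("side")
s=sensors.get_state();M=R.from_euler('xyz',s["eef_rot"],degrees=True).as_matrix();print(s["gripper_width"],s["tcp_pos"],s["contact_force"])
print(M.T@(np.array([.5030,-.0506,.0475])-s["tcp_pos"])*100)
crop(S,"pics/b4s.png",285,160,405,280,5)
E
```

```text
time_s: 11.0
tcp_pos: [0.5028, -0.0506, 0.0506]
eef_rot: [176.0, 90.0, 8.4]
contact_force: [-0.2, -0.8, -0.9]
gripper_width: 0.0413
0.04151182765018169 [ 0.50293937 -0.05060555  0.05086777] [-1.14994067  1.07508587 -1.97532669]
[ 0.33678024  0.00075868 -0.0058489 ]
```

View pics/b4s.png

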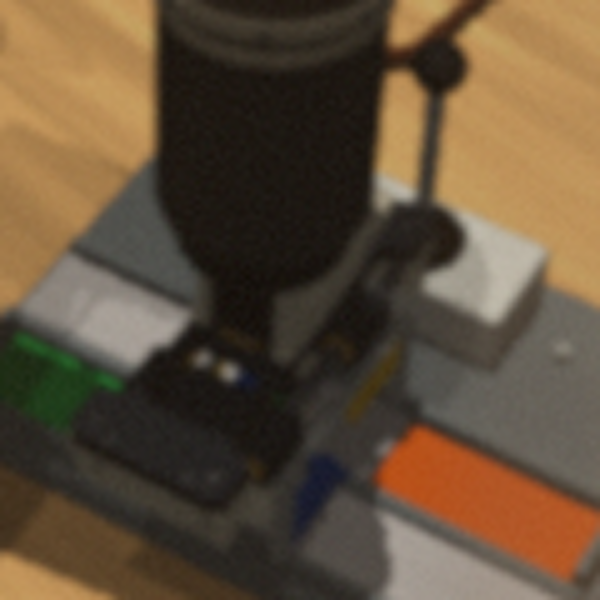

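```bash
python3 -m handwheel '[0.05,0,0,0, 0.1,0,0,0, 0.15,0,0,0, 0.2,0,0,0, 0.25,0,0,0, 0.3,0,0,0, 0.35,0,0,0, 0.35,0,0,0, 0.35,0,0,0, 0.35,0,0,0]'; python3 - <<'E'
from h import *
for i in range(2):
    cams.capture("side");s=sensors.get_state();print(s["tcp_pos"],s["contact_force"],s["gripper_width"])
E
```

```text
time_s: 12.35
tcp_pos: [0.5027, -0.0507, 0.0471]
eef_rot: [100.4, 90.0, -67.2]
contact_force: [-0.4, -0.4, -1.4]
gripper_width: 0.0419
[ 0.50272007 -0.05064211  0.04707941] [-0.43102732 -0.68136804 -0.84506892] 0.0412040030192138
[ 0.50270407 -0.05065767  0.04706367] [ 0.03456016  0.01809113 -1.36262882] 0.041732709797709995
```

```bash
python3 -m handwheel '[0.03,0,0,0, 0.06,0,0,0, 0.09,0,0,0, 0.12,0,0,0, 0.12,0,0,0, 0.12,0,0,0, 0.12,0,0,0, 0.12,0,0,0, 0.12,0,0,0, 0.12,0,0,0]'; python3 - <<'E'
from h import *
for i in range(2):
    cams.capture("side");s=sensors.get_state();print(s["tcp_pos"],s["contact_force"],s["gripper_width"])
E
```

```text
time_s: 13.7
tcp_pos: [0.5028, -0.0507, 0.0469]
eef_rot: [151.4, 90.0, -16.1]
contact_force: [-4.7, 1.5, 11.7]
gripper_width: 0.0417
[ 0.50284768 -0.05069477  0.04687434] [-4.70316853  1.54747558 12.33122714] 0.04147690348285941
[ 0.502838   -0.0506843   0.04687257] [-4.65384644  1.3472797  12.00352748] 0.041629381978290726
```

```bash
python3 -m handwheel '[-0.08,0,0,0, -0.09,0,0,0, -0.09,0,0,0, -0.09,0,0,0, -0.09,0,0,0, -0.09,0,0,0, -0.09,0,0,0, -0.09,0,0,0, -0.09,0,0,0, -0.09,0,0,0]'; python3 -m handwheel '[0,0,0,0, 0,0,0,0, 0,0,0,0, 0,0,0,0, 0,0,0,0, 0,0,0,0, 0,0,0,0, 0,0,0,0, -0.2,0,0,0, -0.6,0,0,0]' 5.8; python3 -m handwheel '[-0.6,0,0,0, -1.6,0,0,0, -3,0,0,0, -5,0,0,0, -7.5,0,0,0, -10,0,0,0, -12.5,0,0,0, -15,0,0,0, -17,0,0,0, -18,0,0,0]';python3 - <<'E'
from h import *
for i in range(2):
    S=cams.capture("side");s=sensors.get_state()
M=R.from_euler('xyz',s["eef_rot"],degrees=True).as_matrix();print(s["tcp_pos"],s["contact_force"],s["joints"])
crop(S,"pics/b5s.png",285,160,405,280,5)
T=cams.capture("top")
crop(T,"pics/b5t.png",285,135,425,245,5)
# lever approach target sorter (135,-45): 
c,n=np.cos(np.radians(12.5)),np.sin(np.radians(12.5))
for sy in(-.045,):
    w=np.array([.5306+c*.135-n*sy,-.0455+n*.135+c*sy,.235]); print(w,M.T@(w-s["tcp_pos"])*100)
E
```

```text
time_s: 15.05
tcp_pos: [0.5028, -0.0506, 0.0469]
eef_rot: [150.1, 90.0, -17.4]
contact_force: [-1.6, 0.9, 4.8]
gripper_width: 0.0417
time_s: 16.3
tcp_pos: [0.5026, -0.0507, 0.0529]
eef_rot: [2.8, 90.0, -164.7]
contact_force: [-0.3, 0.1, 0.2]
gripper_width: 0.058
time_s: 17.55
tcp_pos: [0.503, -0.0506, 0.2347]
eef_rot: [-179.2, 89.9, 13.3]
contact_force: [0.3, -1.1, -0.2]
gripper_width: 0.0581
[ 0.50313562 -0.05059781  0.23412025] [-0.51613014  1.61961208 -0.5751165 ] [ 1.65553202e+01  4.06503992e+00 -1.96911113e+01  1.06482324e-02
 -6.61102723e+01 -4.06677522e+00]
[ 0.67213974 -0.06021397  0.235     ] [ -0.04987168   4.59470672 -16.29240818]
```

View pics/b5s.png

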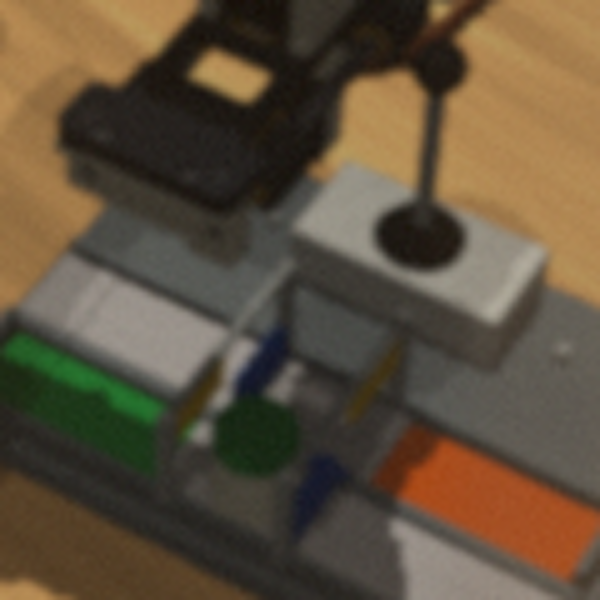

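View pics/b5t.png

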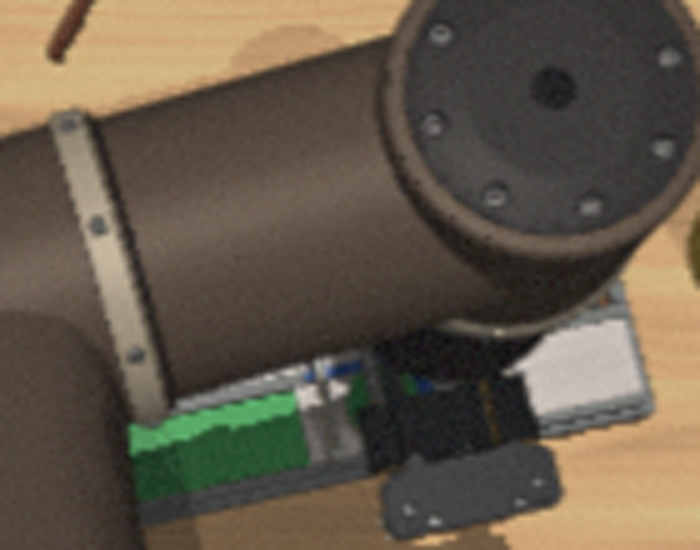

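```bash
python3 - <<'E'
from h import *
S=cams.capture("side")
c,n=np.cos(np.radians(12.5)),np.sin(np.radians(12.5))
for uv in((336,246.6),(336,247.2)):
    d=onz(S,uv,.08)[:2]-[.5306,-.0455]; print(c*d[0]+n*d[1],-n*d[0]+c*d[1])
im=S["image"][225:280,310:360];h=cv2.cvtColor(im,cv2.COLOR_RGB2HSV)
m=((h[...,0]>50)&(h[...,0]<76)&(h[...,1]>90)&(h[...,2]>25)).astype(np.uint8)
nn,l,st,ce=cv2.connectedComponentsWithStats(m);print(st,ce+[310,225])
E
```

```text
-0.030801703395434598 -0.002286435575201513
-0.032303778529096105 -0.0031904556830980616
[[   0    0   50   55 2459]
 [   0   12    8   18  104]
 [  18   14   16   16  187]] [[335.31516877 252.66734445]
 [312.76923077 245.29807692]
 [335.86631016 246.95187166]]
```

```bash
python3 -m handwheel '[0,0.5,-0.5,0, 0,1.2,-2,0, 0,2,-4,0, 0,2.8,-6.5,0, 0,3.5,-9,0, 0,4,-11.5,0, 0,4.4,-13.8,0, 0,4.6,-15.4,0, 0,4.6,-16.3,0, 0,4.6,-16.3,0]' 0 10; python3 - <<'E'
from h import *
for i in range(2):
    S=cams.capture("side");s=sensors.get_state()
M=R.from_euler('xyz',s["eef_rot"],degrees=True).as_matrix();print(s["tcp_pos"],s["contact_force"],s["gripper_width"])
w=np.array([.67214,-.0602,.143]);print(M.T@(w-s["tcp_pos"])*100)
crop(S,"pics/l1.png",285,100,435,250,4)
E
```

```text
time_s: 19.0
tcp_pos: [0.672, -0.0602, 0.2322]
eef_rot: [-6.3, 90.0, -173.8]
contact_force: [-0.2, 0.1, -0.3]
gripper_width: 0.0003
[ 0.67140881 -0.06027156  0.23283867] [-0.34433604  0.66845057  0.19568824] 0.0004940378499214808
[ 8.98386009  0.00987541 -0.07367229]
```

View pics/l1.png

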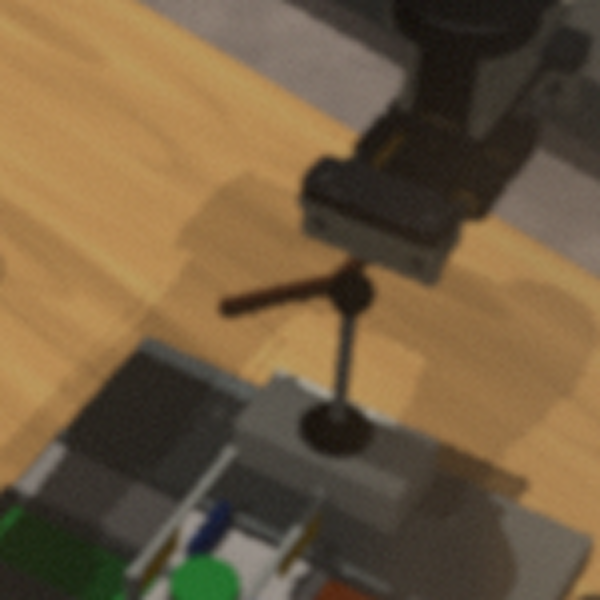

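```bash
python3 -m handwheel '[0.5,0,0,0, 1.5,0,-0.05,0, 2.8,0,-0.05,0, 4.2,0,-0.05,0, 5.6,0,-0.05,0, 7,0,-0.05,0, 8.1,0,-0.05,0, 8.7,0,-0.05,0, 9,0,-0.05,0, 9,0,-0.05,0]'; python3 -m handwheel '[0,-0.2,0,0, 0,-0.5,0,0, 0,-0.8,0,0, 0,-1.1,0,0, 0,-1.4,0,0, 0,-1.7,0,0, 0,-2,0,0, 0,-2.3,0,0, 0,-2.6,0,0, 0,-2.8,0,0]'; python3 - <<'E'
from h import *
S=cams.capture("side");s=sensors.get_state()
print(s["tcp_pos"],s["contact_force"])
crop(S,"pics/l2.png",285,110,435,260,4)
E
```

```text
time_s: 20.35
tcp_pos: [0.6724, -0.0602, 0.1429]
eef_rot: [158.0, 90.0, -9.5]
contact_force: [-0.1, -0.4, -0.2]
gripper_width: 0.0003
time_s: 21.6
tcp_pos: [0.6663, -0.0328, 0.1429]
eef_rot: [123.8, 90.0, -43.7]
contact_force: [0.2, -1.1, 1.4]
gripper_width: 0.0004
[ 0.66623124 -0.03264397  0.14289076] [-0.39786104  0.17151898  0.95636105]
```

View pics/l2.png

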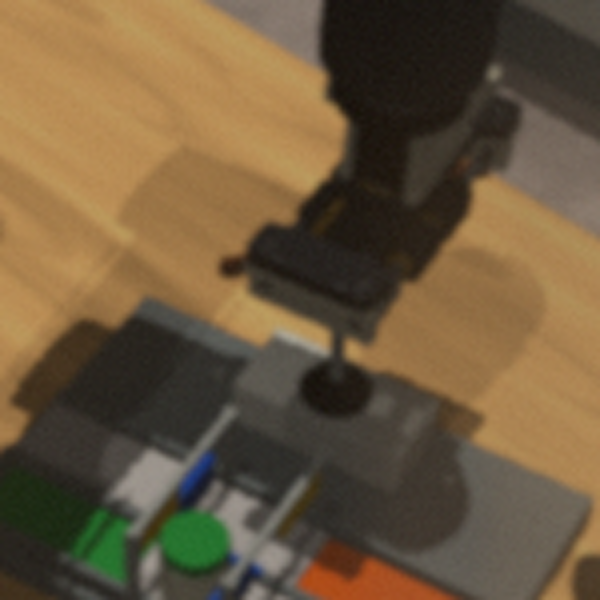

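```bash
python3 -m handwheel '[0,-0.3,0,0, 0,-0.6,0,0, 0,-0.9,0,0, 0,-1.2,0,0, 0,-1.5,0,0, 0,-1.8,0,0, 0,-2.1,0,0, 0,-2.4,0,0, 0,-2.6,0,0, 0,-2.7,0,0]'; python3 -m handwheel '[0,-0.1,0,0, 0,-0.2,0,0, 0,-0.3,0,0, 0,-0.4,0,0, 0,-0.5,0,0, 0,-0.6,0,0, 0,-0.7,0,0, 0,-0.8,0,0, 0,-0.9,0,0, 0,-1,0,0]'; python3 - <<'E'
from h import *
S=cams.capture("side");s=sensors.get_state()
M=R.from_euler('xyz',s["eef_rot"],degrees=True).as_matrix();print(s["tcp_pos"],s["contact_force"],M.T@s["contact_force"])
crop(S,"pics/l3.png",265,110,415,260,4)
E
```

```text
time_s: 22.9
tcp_pos: [0.6601, -0.0066, 0.1425]
eef_rot: [10.8, 90.0, -156.7]
contact_force: [1.8, -4.1, -3.2]
gripper_width: 0.0005
time_s: 24.15
tcp_pos: [0.6583, 0.0033, 0.1428]
eef_rot: [147.7, 90.0, -19.8]
contact_force: [1.2, -3.8, -1.8]
gripper_width: 0.0004
[0.65826634 0.00342673 0.14279636] [ 0.59351657 -3.09536258 -0.92847538] [0.92837724 3.15049032 0.09013562]
```

View pics/l3.png

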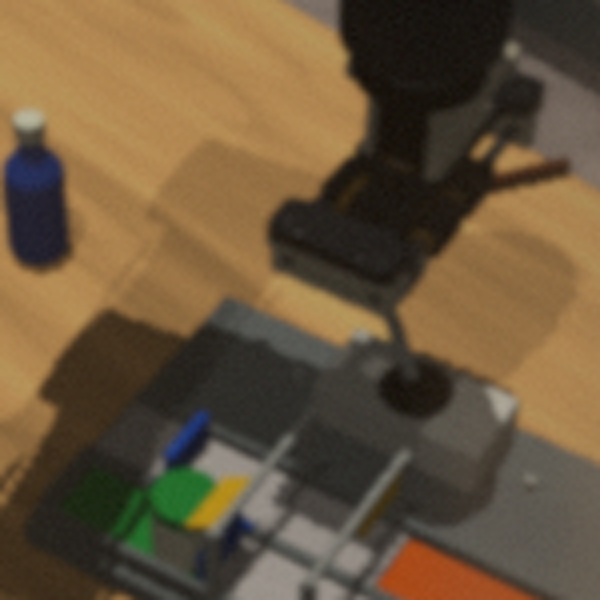

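```bash
cat > f.py <<'E'
from h import *
s=sensors.get_state()
c,n=np.cos(np.radians(12.5)),np.sin(np.radians(12.5));d=s["tcp_pos"][:2]-[.5306,-.0455];F=s["contact_force"]
print("sorter y %.2f mm  Fy %.2f |F| %.2f"%((-n*d[0]+c*d[1])*1e3,-n*F[0]+c*F[1],np.linalg.norm(F)))
E
python3 -m handwheel '[0,-0.03,0,0, 0,-0.06,0,0, 0,-0.09,0,0, 0,-0.12,0,0, 0,-0.15,0,0, 0,-0.18,0,0, 0,-0.21,0,0, 0,-0.24,0,0, 0,-0.27,0,0, 0,-0.3,0,0]'; python3 f.py
python3 -m handwheel '[0,-0.01,0,0, 0,-0.02,0,0, 0,-0.03,0,0, 0,-0.04,0,0, 0,-0.05,0,0, 0,-0.06,0,0, 0,-0.08,0,0, 0,-0.1,0,0, 0,-0.12,0,0, 0,-0.12,0,0]'; python3 f.py
```

```text
time_s: 25.45
tcp_pos: [0.6575, 0.0064, 0.1427]
eef_rot: [-96.7, 90.0, 95.8]
contact_force: [1.8, -1.9, -1.2]
gripper_width: 0.0003
sorter y 23.21 mm  Fy -2.23 |F| 2.91
time_s: 26.7
tcp_pos: [0.6573, 0.0074, 0.1428]
eef_rot: [-50.8, 90.0, 141.7]
contact_force: [1.0, -2.8, -0.1]
gripper_width: 0.0003
sorter y 24.25 mm  Fy -2.93 |F| 2.96
```

```bash

python3 -m handwheel '[0,-0.02,0,0, 0,-0.03,0,0, 0,-0.04,0,0, 0,-0.05,0,0, 0,-0.07,0,0, 0,-0.08,0,0, 0,-0.1,0,0, 0,-0.11,0,0, 0,-0.12,0,0, 0,-0.13,0,0]'; python3 f.py
```

```text
time_s: 27.95
tcp_pos: [0.657, 0.0087, 0.1428]
eef_rot: [170.9, 90.0, 3.4]
contact_force: [0.5, -2.4, -1.3]
gripper_width: 0.0006
sorter y 25.50 mm  Fy -2.42 |F| 2.73
```

```bash

python3 -m handwheel '[0,-0.02,0,0, 0,-0.03,0,0, 0,-0.04,0,0, 0,-0.05,0,0, 0,-0.07,0,0, 0,-0.08,0,0, 0,-0.1,0,0, 0,-0.11,0,0, 0,-0.12,0,0, 0,-0.13,0,0]'; python3 f.py
```

```text
time_s: 29.2
tcp_pos: [0.6567, 0.0099, 0.1428]
eef_rot: [-36.5, 90.0, 156.0]
contact_force: [0.7, -2.9, -0.1]
gripper_width: 0.0005
sorter y 26.81 mm  Fy -3.04 |F| 3.04
```

```bash

python3 -m handwheel '[0,-0.02,0,0, 0,-0.03,0,0, 0,-0.05,0,0, 0,-0.06,0,0, 0,-0.08,0,0, 0,-0.09,0,0, 0,-0.11,0,0, 0,-0.12,0,0, 0,-0.14,0,0, 0,-0.15,0,0]'; python3 f.py
```

```text
time_s: 30.45
tcp_pos: [0.6564, 0.0114, 0.1428]
eef_rot: [152.1, 90.0, -15.4]
contact_force: [1.4, -2.8, -0.1]
gripper_width: 0.0005
sorter y 28.28 mm  Fy -3.01 |F| 3.11
```

```bash

python3 -m handwheel '[0,-0.02,0,0, 0,-0.03,0,0, 0,-0.05,0,0, 0,-0.06,0,0, 0,-0.08,0,0, 0,-0.09,0,0, 0,-0.11,0,0, 0,-0.12,0,0, 0,-0.14,0,0, 0,-0.15,0,0]'; python3 f.py
```

```text
time_s: 31.7
tcp_pos: [0.6561, 0.0128, 0.1427]
eef_rot: [-15.5, 90.0, 177.0]
contact_force: [1.1, -3.3, -0.6]
gripper_width: 0.0003
sorter y 29.79 mm  Fy -3.48 |F| 3.54
```

```bash

python3 -m handwheel '[0,-0.02,0,0, 0,-0.03,0,0, 0,-0.05,0,0, 0,-0.06,0,0, 0,-0.08,0,0, 0,-0.09,0,0, 0,-0.11,0,0, 0,-0.12,0,0, 0,-0.14,0,0, 0,-0.15,0,0]'; python3 f.py
```

```text
time_s: 32.95
tcp_pos: [0.6558, 0.0143, 0.1428]
eef_rot: [50.3, 90.0, -117.2]
contact_force: [0.8, -3.3, 0.2]
gripper_width: 0.0003
sorter y 31.31 mm  Fy -3.37 |F| 3.38
```

```bash

python3 -m handwheel '[0,-0.02,0,0, 0,-0.03,0,0, 0,-0.05,0,0, 0,-0.06,0,0, 0,-0.08,0,0, 0,-0.09,0,0, 0,-0.11,0,0, 0,-0.12,0,0, 0,-0.14,0,0, 0,-0.15,0,0]'; python3 f.py
```

```text
time_s: 34.2
tcp_pos: [0.6554, 0.0156, 0.1428]
eef_rot: [57.3, 90.0, -110.2]
contact_force: [1.8, -4.2, -0.0]
gripper_width: 0.0003
sorter y 32.66 mm  Fy -4.49 |F| 4.57
```

```bash

python3 -m handwheel '[0,-0.01,0,0, 0,-0.02,0,0, 0,-0.03,0,0, 0,-0.04,0,0, 0,-0.05,0,0, 0,-0.06,0,0, 0,-0.07,0,0, 0,-0.08,0,0, 0,-0.08,0,0, 0,-0.08,0,0]'; python3 f.py
```

```text
time_s: 35.45
tcp_pos: [0.6553, 0.0163, 0.1428]
eef_rot: [82.6, 90.0, -85.0]
contact_force: [1.6, -5.8, -0.1]
gripper_width: 0.0005
sorter y 33.34 mm  Fy -6.03 |F| 6.04
```

```bash

python3 -m handwheel '[0,-0.01,0,0, 0,-0.02,0,0, 0,-0.03,0,0, 0,-0.04,0,0, 0,-0.05,0,0, 0,-0.06,0,0, 0,-0.07,0,0, 0,-0.08,0,0, 0,-0.08,0,0, 0,-0.08,0,0]'; python3 f.py
```

```text
time_s: 36.7
tcp_pos: [0.6552, 0.0167, 0.1428]
eef_rot: [78.3, 90.0, -89.2]
contact_force: [2.1, -7.2, -0.5]
gripper_width: 0.0005
sorter y 33.80 mm  Fy -7.43 |F| 7.46
```

```bash

python3 -m handwheel '[0,-0.02,0,0, 0,-0.03,0,0, 0,-0.05,0,0, 0,-0.06,0,0, 0,-0.08,0,0, 0,-0.1,0,0, 0,-0.12,0,0, 0,-0.14,0,0, 0,-0.14,0,0, 0,-0.14,0,0]'; python3 f.py
```

```text
time_s: 37.95
tcp_pos: [0.655, 0.0175, 0.1428]
eef_rot: [75.3, 89.9, -92.2]
contact_force: [2.1, -9.2, -0.6]
gripper_width: 0.0004
sorter y 34.58 mm  Fy -9.40 |F| 9.42
```

```bash

python3 -m handwheel '[0,-0.04,0,0, 0,-0.08,0,0, 0,-0.12,0,0, 0,-0.16,0,0, 0,-0.2,0,0, 0,-0.24,0,0, 0,-0.27,0,0, 0,-0.27,0,0, 0,-0.27,0,0, 0,-0.27,0,0]'; python3 f.py
```

```text
time_s: 39.2
tcp_pos: [0.6546, 0.0188, 0.143]
eef_rot: [80.3, 89.8, -87.2]
contact_force: [4.5, -15.7, -1.2]
gripper_width: 0.0008
sorter y 35.95 mm  Fy -16.35 |F| 16.42
```

```bash

python3 -m handwheel '[0,0.05,0,0, 0,0.05,0,0, 0,0.05,0,0, 0,0.05,0,0, 0,0.05,0,0, 0,0.05,0,0, 0,0.05,0,0, 0,0.05,0,0, 0,0.05,0,0, 0,0.05,0,0]'; python3 f.py;  python3 - <<'E'
from h import *
S=cams.capture("side")
crop(S,"pics/l4.png",265,110,415,260,4)
E
```

```text
time_s: 40.45
tcp_pos: [0.6547, 0.0187, 0.143]
eef_rot: [79.7, 89.8, -87.8]
contact_force: [3.0, -13.9, -1.4]
gripper_width: 0.0006
sorter y 35.79 mm  Fy -14.25 |F| 14.32
```

View pics/l4.png

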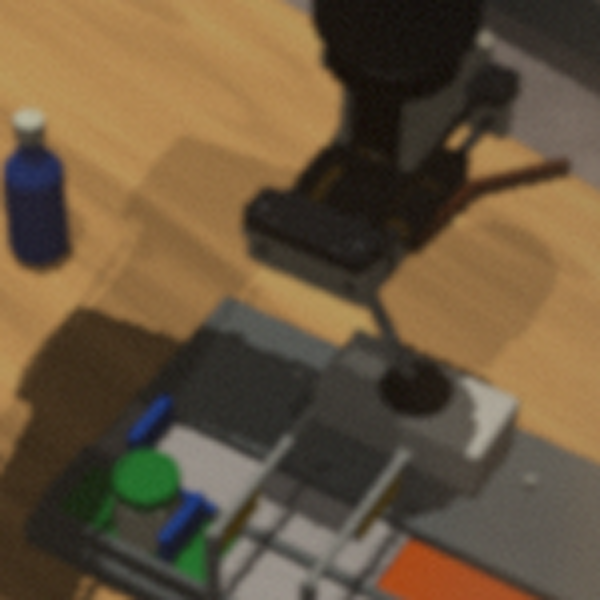

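```bash

python3 -m handwheel '[0,0,0,0, 0,0,0,0, 0,0,0,0, 0,0,0,0, 0,0,0,0, 0,0,0,0, 0,0,0,0, 0,0,0,0, 0,0,0,0, 0,0,0,0]'; python3 f.py
python3 -m handwheel '[0,0.2,0,0, 0,0.6,0,0, 0,1,0,0, 0,1.4,0,0, 0,1.8,0,0, 0,2.2,0,0, 0,2.6,0,0, 0,3,0,0, 0,3.4,0,0, 0,3.8,0,0]'
python3 -m handwheel '[0,0.4,0,0, 0,0.8,0,0, 0,1.2,0,0, 0,1.6,0,0, 0,2,0,0, 0,2.4,0,0, 0,2.8,0,0, 0,3.2,0,0, 0,3.6,0,0, 0,4,0,0]'; python3 f.py
python3 -m handwheel '[0,0.2,0,0, 0,0.2,0,0, -0.5,0.2,0,0, -1.5,0.2,0,0, -3,0.2,0,0, -5,0.2,0,0, -7,0.2,0,0, -8.5,0.2,0,0, -9.5,0.2,0,0, -10,0.2,0,0]'; python3 - <<'E'
from h import *
S=cams.capture("side");T=cams.capture("top")
crop(S,"pics/l5.png",265,110,415,260,4);crop(T,"pics/l5t.png",285,135,425,245,5)
E
```

```text
time_s: 41.75
tcp_pos: [0.6546, 0.0186, 0.143]
eef_rot: [79.8, 89.8, -87.8]
contact_force: [3.6, -13.3, -1.2]
gripper_width: 0.0006
sorter y 35.77 mm  Fy -13.71 |F| 13.77
time_s: 43.0
tcp_pos: [0.6625, -0.0165, 0.1426]
eef_rot: [-27.8, 90.0, 164.7]
contact_force: [-0.2, -0.1, 0.2]
gripper_width: 0.0005
time_s: 44.25
tcp_pos: [0.6713, -0.0556, 0.1428]
eef_rot: [-169.4, 90.0, 23.1]
contact_force: [0.1, -0.2, 1.1]
gripper_width: 0.0006
sorter y -40.30 mm  Fy -0.17 |F| 1.08
time_s: 45.5
tcp_pos: [0.6717, -0.0572, 0.2434]
eef_rot: [-177.4, 90.0, 15.1]
contact_force: [-0.2, 0.6, -0.1]
gripper_width: 0.0005
```

View pics/l5.png

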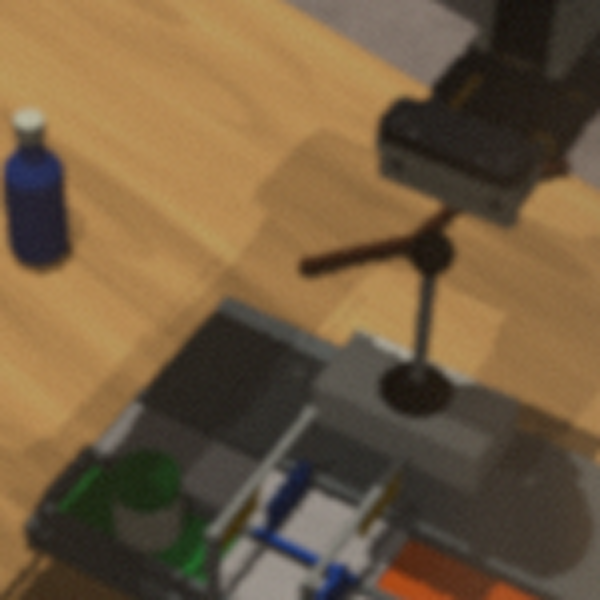

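View pics/l5t.png

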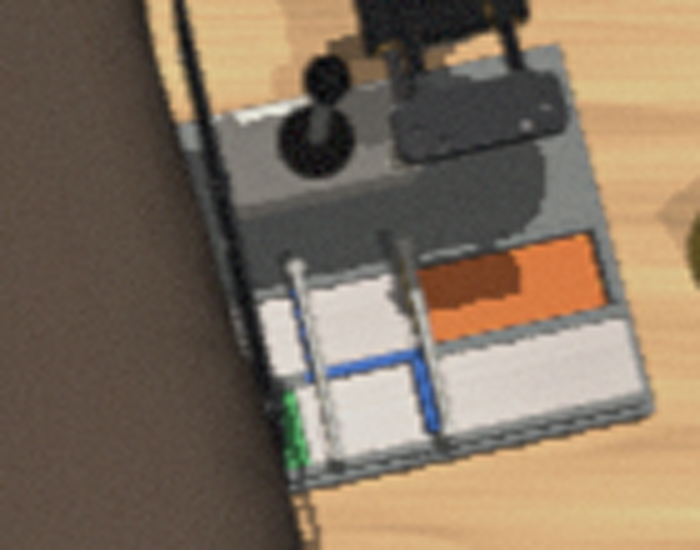

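The side picture shows the pot upright in the green tray at crop (148,500), the lever upright with its knob at (430,250), and the pushers back. The flap hangs shut at (240,510), and the fingers are clear of everything. Handing in.

```bash
python3 -c "
from plant import workorder;print(workorder.close_job())"
```

```text
the job is handed in; nothing more can be done
None
```

The green-lidded pot now stands upright in the green tray, and I handed the job in at about 46 s of the 64 s allowed.

- **Placing:** I gripped the pot and set it in bay_1, the lane that feeds the green tray, then let go. The camera put it about 3 mm off in x and 2 mm in y. That is inside the 5 mm limit, but the calibration itself is only good to about 2 mm.
- **Lever:** With closed fingers I pushed towards the green end until I felt the stop. The force readings rose to 16.4 N, then I eased to about 14 N. The push stayed above 10 N for about 2.5 s, and the highest reading was below 17 N. These readings were taken only at the end of each 1.25 s move, so short peaks between them were not seen.
- **Last checks:** After I backed off and raised the fingers, the side picture showed the lever upright, the pushers back and the flap shut. The force reading was near zero, so the fingers touched nothing. In the top picture the arm covered most of the green tray, so the pot's resting place is confirmed by the side camera only.
- **Disagreement:** Setting the pot down briefly read 12 N on the lane floor. I eased to about 5 N before letting go.

I did not touch the orange-lidded pot, the look-alikes or the bottles.

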